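# Make up a wheel kit and a puncture kit

### The job

Make up the two bicycle service kits from the loose stock on the bench. Wheel kit: put the sprocket, the small ball bearing and the plain double-ended cone spanner into the tray with the two round pockets; puncture kit: put the boxed inner tube, standing upright, and the tyre lever into the tray with the rectangular well. Each part must sit fully down in the pocket cut to its size and shape; leave the roll of tape, the adjustable spanner and the oil bottle where they are.

Things in the scene. Friction and masses are not known exactly. Their poses are not given: they have to be found in the camera images.
- wheel_tray: fixed grey tray 164 (x) x 184 (y) mm, dark insert; origin centre of underside, x roughly away from the robot, y left, z up. Over the underside: pocket floors 5, insert top 11, rim 13 mm. Pockets, mm: slot 38 (x) by 160 (y) centred x=53, y=0 for the cone spanner; round, 84 across, x=-26, y=-38 for the sprocket; round, 50 across, x=-26, y=48 for the bearing. 12 mm lugs on its y ends
- puncture_tray: fixed grey tray 164 (x) x 164 (y) mm, dark insert; origin centre of underside, x roughly away from the robot, y left, z up. Over the underside: pocket floors 5, insert top 11, rim 13 mm. Pockets, mm: slot 34 (x) by 134 (y) centred x=52, y=0 for the tyre lever; rectangular well 66 (x) by 78 (y) centred x=-30, y=0 for the inner-tube box. 12 mm lugs on its y ends
- cone_spanner: thin grey double-ended open spanner lying flat, 144 mm long (its x axis) by 22 mm wide (its y) by 8 mm high; origin at the centre of its underside, z up; grasp across its width
- sprocket: grey toothed ring lying flat, 68 mm across the teeth, 8 mm high; origin at the centre of its underside, z up; grasp across its rim (its hole cannot be used)
- bearing: small grey ball bearing lying flat, 34 mm across, 9 mm high; origin at the centre of its underside, z up; grasp across its rim
- tyre_lever: slim blue nylon tyre lever lying flat, 118 mm long (its y axis) by 18 mm wide (its x) by 9 mm high; origin at the centre of its underside, z up; grasp across its width
- tube_box: black and red printed cube-like carton (boxed inner tube) standing upright, 50 mm (its x) by 62 mm (its y) by 62 mm high; origin at the centre of its underside, z up; rigid, grasp across the 50 mm
- tape_roll: bystander: roll of black tape lying flat, 62 mm across, 19 mm high; origin at the centre of its underside; loose, to be left alone
- adjustable: bystander: brass-coloured adjustable spanner with one wide head lying flat, 146 mm long (its x axis) by 28 by 9 mm; origin at the centre of its underside; loose, to be left alone
- oil_bottle: bystander: small white oil dropper bottle with a tall green cap, standing, 42 mm across, 120 mm high; origin at the centre of its underside; loose, to be left alone
There are look-alikes about, which are no part of the job. There is more than one size of the tube_box; the one meant has the size given above.

How it is judged:
At the end, for the whole second after the job is handed in: Spanner, sprocket and bearing in their wheel-tray pockets, lever and upright tube box in theirs: each within 12 mm of its pocket centre along both tray axes, underside within 2.2 mm of the pocket floor (below 7.2 mm over the tray underside), tilted under 0.08 rad, at rest (under 0.02 m/s) (x of cone_spanner in the frame of wheel_tray between 0.041 and 0.065 m and y of cone_spanner in the frame of wheel_tray between -0.012 and 0.012 m and z of each of cone_spanner, sprocket, bearing in the frame of wheel_tray below 0.0072 m and angle between each of cone_spanner, sprocket, bearing, tyre_lever, tube_box's own z axis and vertical below 0.08 rad and linear speed of each of cone_spanner, sprocket, bearing, tyre_lever, tube_box below 0.02 m/s and x of sprocket in the frame of wheel_tray between -0.038 and -0.014 m and y of sprocket in the frame of wheel_tray between -0.05 and -0.026 m and x of bearing in the frame of wheel_tray between -0.038 and -0.014 m and y of bearing in the frame of wheel_tray between 0.036 and 0.06 m and x of tyre_lever in the frame of puncture_tray between 0.04 and 0.064 m and y of tyre_lever in the frame of puncture_tray between -0.012 and 0.012 m and z of each of tyre_lever, tube_box in the frame of puncture_tray below 0.0072 m and x of tube_box in the frame of puncture_tray between -0.042 and -0.018 m and y of tube_box in the frame of puncture_tray between -0.012 and 0.012 m); the robot touches nothing.
It fails at once if the roll of tape is moved more than 30 mm from where it stood (distance of tape_roll from where it was at the start of the episode above 0.03 m).
It fails at once if the adjustable spanner is moved more than 30 mm from where it stood (distance of adjustable from where it was at the start of the episode above 0.03 m).
It fails at once if the oil bottle is moved more than 30 mm from where it stood (distance of oil_bottle from where it was at the start of the episode above 0.03 m).
It also fails if it takes over 115 s, if anything falls off the work surface, if the arm or the gripper's body presses on something with over 40 N, if the wrist force passes 120 N, or if a joint passes its speed limit or range.

### The arm

A 6-joint arm with a two-finger parallel gripper is mounted at the origin on a cart in front of the work surface, level with it; the furniture and walls round the work are solid. World frame = base frame: x ahead of the robot, y to its left, z up, the work surface at z = 0. Lengths are in m, angles in rad, forces in N, time in s.
With the tool pointing down it reaches from about 0.3 to 0.875 m from the base axis. Payload 6.4 kg.
Tool frame: the origin (TCP) lies at the very end of the fingers, on their centre line; the grasp point (between the pads) lies 19 mm behind it; z points along the fingers, y is the line along which they close (so a half turn about z gives the same grasp; the last joint's range is limited). The gripper opens to 85 mm and grips with 20 to 120 N. Pads are 22 mm wide; open, the fingers measure 114 mm over their backs; the gripper's body (76 mm by 85 mm) begins 54 mm behind the grasp point. The pads swing forward as they close: fully open they stand 13 mm farther back than shut.
Start: joints at [1.07, 0.181, 1.607, -0, 1.354, -0.206], TCP at [0.167, 0.55, 0.231] pointing down, gripper open.
Joint ranges: [-2.99, 2.99], [-0.89, 2.07], [0.3, 2.58], [-1.14, 4.28], [0, 2.63], [-3.12, 3.12]. Speed limits (rad/s): [2.57, 2.57, 3.01, 3.14, 3.14, 3.14].

### API

Orientations are given as a unit quaternion [w, x, y, z].
In Python, from bench import ctrl gives the robot as it stands.
- The arm moves only by the tool jog_arm, never from a script. Its argument "series" is a list that holds one entry, the list of rows, each a list of 7 numbers: the shift along the tool's x, y, z in mm, then the turn, a rotation vector about the tool's x, y, z in rad, then the finger opening in mm, from 0 to 85.4. In form: [[[tx, ty, tz, rx, ry, rz, gripper], ...]]. A call has exactly 10 rows; each row shifts and turns the commanded pose from where the row before left it, along the tool's axes as they then stand; what a row does not reach is not made up. A row lasts 1/10 s, in which the tool goes at most 50 mm and 8.59 degrees, less where a joint would pass 70% of its speed; a pose out of reach is approached as far as the arm can. A call with a gripper value outside its range is refused whole. The fingers move at their own pace and stop on an object; the grip force is fixed at half the most. Time passes only in rows, so rows that do not move let the fingers close, or fill a call up. It gives the time, the measured TCP pose, the force, the opening and the grip force at its end, in the units of the state.
- ctrl.get_obs(): the state, without advancing time (a new reading comes with each control period).
- ctrl.camera(name): name is "side" or "top"; returns a dict with "frame" (400x640x3 uint8, blue, green, red), "z_map" (400x640 float32, m along the optical axis (not along the pixel's ray), 0 where there is no reading), "fx", "fy", "cx", "cy" (pixels), "xyz" and "rotation" of the camera in the world. Camera axes: x right, y down, z forward; pixel columns grow to the right and rows downward; lengths in m; the calibration is good to about 2 mm. A picture is of the moment at which its call begins.
- ctrl.hand_in(): hands the job in; it is judged then, once.
The state is a dict: "time_s": time; "q": joint angles; "dq": joint speeds; "joint_efforts": joint torques, N m; "eef_pos": TCP position; "eef_rot": TCP orientation; "wrist_force": force on the tool from outside, world axes, zero at the start; "torque": the same for the moment, N m; "opening": opening from 0.0 (shut) to 1.0 (fully open); "grasp_force": force on a finger pad.
Only numpy, scipy, OpenCV 4.12 (cv2) and the standard library are available. Lean on these libraries where they do the work, as an engineer would, in place of code of your own. Each camera call takes 0.05 s, during which the arm holds its last target. There are 200 camera calls.

## Working session

There is one attempt and no reset: what is moved stays moved. The work goes in short steps, Python scripts to look and compute and a tool call to move; the robot and the scene stay as the last step left them, time stands still between calls to the robot, and variables do not carry over. Pictures are saved under pics/ and viewed, at most 16 in all, crops included, and the job is handed in when it is done.

Besides the shell and the picture viewer there is one more tool, called after "Call:" as name(argument=value, ...), one argument or row to a line, values as JSON. jog_arm: Moves the arm, as the interface text tells. Its arguments: {"type":"object","properties":{"series":{"type":"array"}},"required":["series"]}

```bash
ls; mkdir -p pics
python3 - <<'E'
from bench import ctrl
import cv2,numpy as np
o=ctrl.get_obs();print({k:np.round(v,3) for k,v in o.items()})
for n in("top","side"):
    c=ctrl.camera(n);cv2.imwrite(f"pics/{n}0.png",c["frame"]);np.savez(f"{n}0.npz",**c)
    print(n,c["fx"],c["fy"],c["cx"],c["cy"],c["xyz"],np.round(c["rotation"],4).tolist())
E
```

```text
pics
{'time_s': np.float64(0.0), 'q': array([ 1.07 ,  0.182,  1.608,  0.   ,  1.354, -0.206]), 'dq': array([-0.   ,  0.001, -0.001, -0.002,  0.   , -0.   ]), 'joint_efforts': array([ 1.0000e-03, -4.4489e+01, -3.5133e+01, -0.0000e+00,  9.0000e-03,
        0.0000e+00]), 'eef_pos': array([0.167, 0.55 , 0.23 ]), 'eef_rot': array([-0.   ,  0.147,  0.989, -0.001]), 'wrist_force': array([-0.695, -0.041,  0.73 ]), 'torque': array([-0.03 ,  0.034, -0.026]), 'grasp_force': np.float64(0.0), 'opening': np.float64(1.0)}
top 498.13268558381543 498.13268558381543 319.0210438695457 199.12493080852798 [-0.20791495 -0.06238878  1.69041154] [-0.1512, 0.7347, -0.6467, 0.1379]
side 379.19393641379645 379.19393641379645 317.7862220207888 201.29769630950327 [0.34484319 1.07057759 0.74579878] [0.0394, -0.0578, 0.8786, -0.4724]
```

View pics/top0.png

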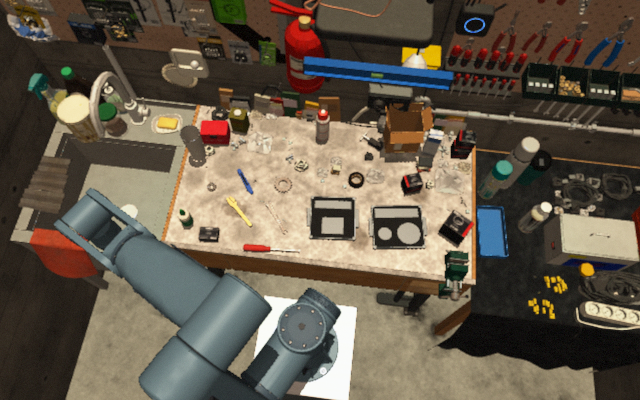

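View pics/side0.png

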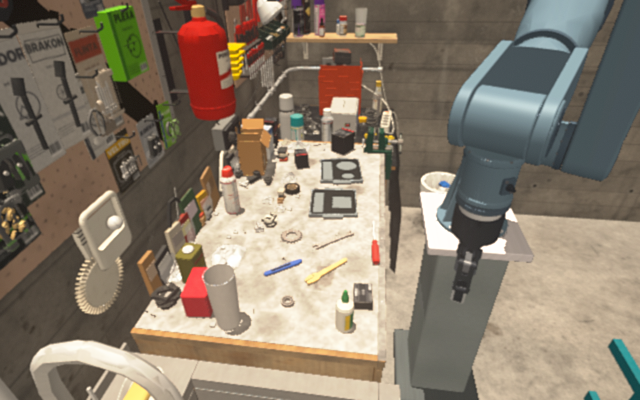

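```bash
cat > h.py <<'E'
import numpy as np, cv2
from scipy.spatial.transform import Rotation as R
def load(n): return dict(np.load(n))
def rot(c): return R.from_quat(c["rotation"],scalar_first=True).as_matrix()
def ray(c,u,v,z):
    "pixel(s) onto plane z"
    uv=np.stack([np.ravel(u),np.ravel(v)],1).astype(float)
    d=np.c_[(uv[:,0]-c["cx"])/c["fx"],(uv[:,1]-c["cy"])/c["fy"],np.ones(len(uv))]@rot(c).T
    return c["xyz"]+d*((z-c["xyz"][2])/d[:,2])[:,None]
def cloud(c):
    v,u=np.mgrid[:400,:640]; z=c["z_map"]
    p=np.stack([(u-c["cx"])/c["fx"]*z,(v-c["cy"])/c["fy"]*z,z],-1)
    return p@rot(c).T+c["xyz"]
def proj(c,p):
    q=(np.atleast_2d(p)-c["xyz"])@rot(c)
    return np.c_[q[:,0]/q[:,2]*c["fx"]+c["cx"],q[:,1]/q[:,2]*c["fy"]+c["cy"]]
E
python3 - <<'E'
from h import *
c=load("top0.npz");P=cloud(c)
for u,v in [(320,150),(230,230),(209,234),(413,183),(455,225),(463,143),(211,187),(284,186),(275,186),(276,217),(245,180),(397,227),(333,217),(185,215),(356,175)]:
    print((u,v),np.round(P[v,u],3))
f=c["frame"]
cv2.imwrite("pics/c1.png",cv2.resize(f[135:265,170:330],None,fx=5,fy=4.6,interpolation=cv2.INTER_CUBIC)) if 0 else cv2.imwrite("pics/c1.png",cv2.resize(f[145:265,170:330],None,fx=5,fy=5,interpolation=cv2.INTER_CUBIC))
cv2.imwrite("pics/c2.png",cv2.resize(f[130:250,300:480],None,fx=4.4,fy=4.4,interpolation=cv2.INTER_CUBIC))
E
```

```text
(320, 150) [ 0.735  0.041 -0.002]
(230, 230) [0.363 0.32  0.007]
(209, 234) [0.333 0.387 0.023]
(413, 183) [ 0.605 -0.314  0.066]
(455, 225) [ 0.453 -0.462  0.086]
(463, 143) [ 0.768 -0.48   0.11 ]
(211, 187) [0.524 0.425 0.   ]
(284, 186) [ 0.564  0.156 -0.002]
(275, 186) [0.559 0.189 0.001]
(276, 217) [ 0.437  0.165 -0.001]
(245, 180) [0.567 0.304 0.004]
(397, 227) [ 0.449 -0.273  0.014]
(333, 217) [ 0.46  -0.041  0.006]
(185, 215) [0.369 0.465 0.091]
(356, 175) [ 0.64  -0.108  0.007]
```

View pics/c1.png

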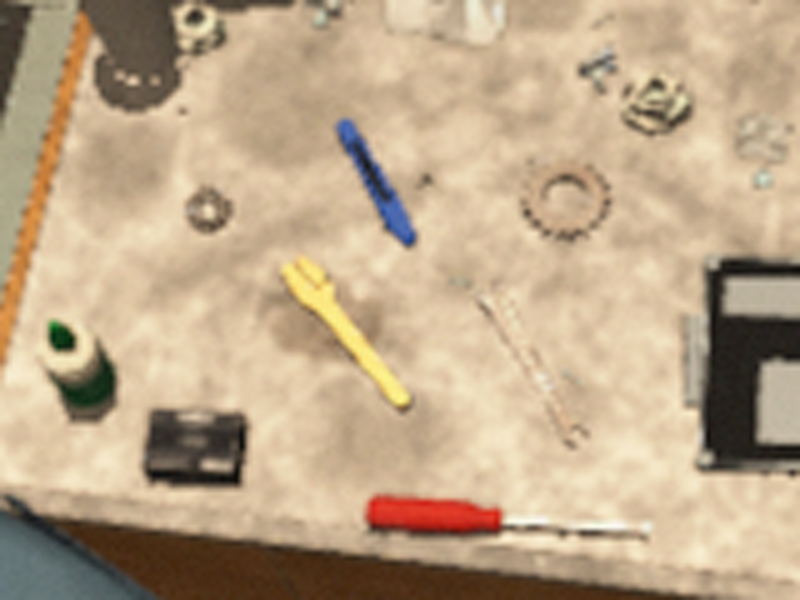

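View pics/c2.png

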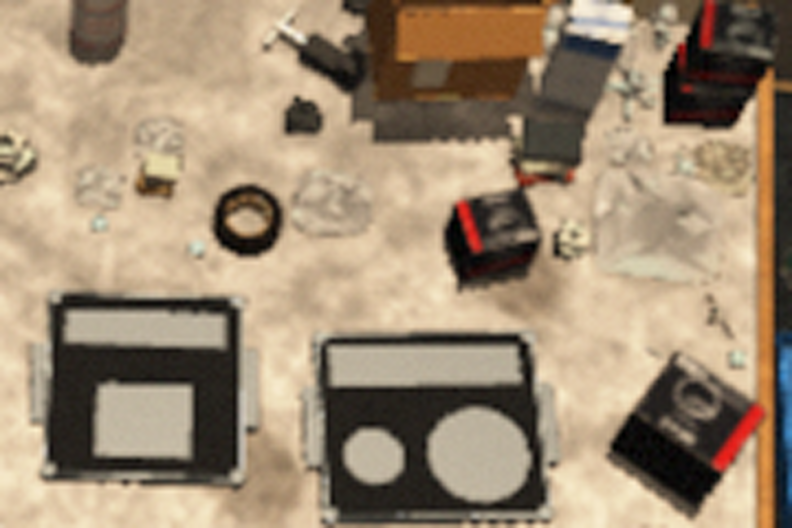

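Run:
```python
from h import *
c=load("top0.npz");P=cloud(c);f=c["frame"];Z=cv2.medianBlur(P[...,2].astype(np.float32),3)
print("bench std",P[170:180,320:340,2].std(),np.median(P[170:180,320:340,2]))
def blobs(mask,z,name,amin=8,box=(160,130,480,260)):
    m=np.zeros_like(mask,np.uint8);x0,y0,x1,y1=box;m[y0:y1,x0:x1]=mask[y0:y1,x0:x1]
    for k in cv2.findContours(m,cv2.RETR_EXTERNAL,cv2.CHAIN_APPROX_NONE)[0]:
        if cv2.contourArea(k)<amin: continue
        p=ray(c,k[:,0,0],k[:,0,1],z)[:,:2]*1000
        (cx,cy),(w,h),a=cv2.minAreaRect(p.astype(np.float32)); 
        print(name,k[:,0].mean(0).round(),"c",round(cx,1),round(cy,1),"wh",round(w,1),round(h,1),"ang",round(a,1))
hsv=cv2.cvtColor(f,cv2.COLOR_BGR2HSV)
V=hsv[...,2]
blobs((hsv[...,0]>100)&(hsv[...,0]<130)&(hsv[...,1]>110),.009,"blue")
blobs(V<75,.012,"dark",60)
cv2.imwrite("pics/c3.png",cv2.resize(f[180:240,200:300],None,fx=8,fy=8,interpolation=cv2.INTER_CUBIC))
cv2.imwrite("pics/hm.png",np.vstack([cv2.resize(np.clip(Z[160:245,195:305]*8000+60,0,255).astype(np.uint8),None,fx=7,fy=7)]))
```

```text
bench std 0.11942231489481546 0.00396861908045143
blue [478. 230.] c 476.9 -563.9 wh 7.3 196.5 ang 89.9
blue [247. 185.] c 543.5 290.0 wh 68.3 13.3 ang 34.3
blue [240. 174.] c 589.1 325.2 wh 39.9 10.1 ang 34.2
dark [235. 257.] c 262.7 284.0 wh 103.3 17.8 ang 90.0
dark [456. 255.] c 372.1 -485.4 wh 28.8 81.0 ang 10.8
dark [198. 254.] c 256.4 425.0 wh 172.7 38.4 ang 86.7
dark [210. 237.] c 333.1 389.9 wh 45.2 66.1 ang 7.3
dark [454. 229.] c 469.6 -479.7 wh 85.0 96.3 ang 59.4
dark [397. 224.] c 450.9 -275.5 wh 161.2 173.6 ang 8.1
dark [333. 220.] c 454.7 -38.2 wh 162.0 151.4 ang 5.6
dark [409. 187.] c 610.6 -308.9 wh 76.0 61.2 ang 70.3
dark [356. 180.] c 619.2 -109.3 wh 62.7 52.5 ang 5.8
dark [425. 159.] c 733.5 -361.8 wh 54.7 72.3 ang 81.2
dark [477. 205.] c 583.4 -561.2 wh 11.5 436.2 ang 89.9
dark [166. 156.] c 617.8 623.5 wh 112.7 60.2 ang 1.4
dark [464. 142.] c 828.7 -513.7 wh 107.6 135.3 ang 89.9
dark [380. 139.] c 804.3 -191.0 wh 75.9 99.2 ang 52.5
```

View pics/c3.png

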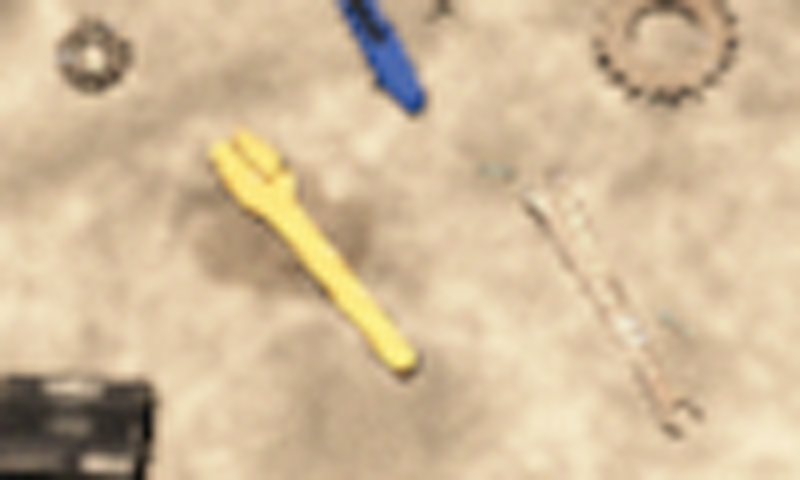

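View pics/hm.png

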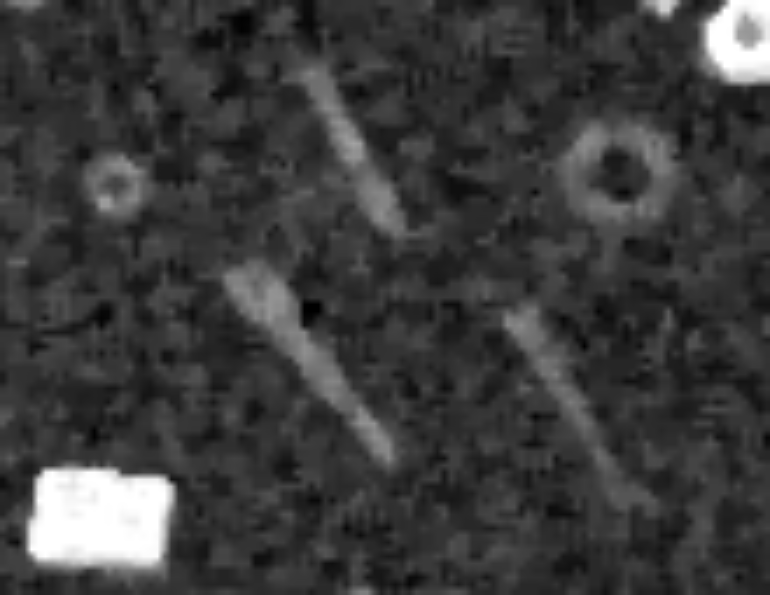

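```bash
cat > meas.py <<'E'
from h import *
from bench import ctrl
def avg(n,k=8):
    cs=[ctrl.camera(n) for _ in range(k)]
    z=np.array([x["z_map"] for x in cs]); z[z==0]=np.nan
    c=dict(cs[0]); c["z_map"]=np.nan_to_num(np.nanmedian(z,0)); c["frame"]=np.mean([x["frame"] for x in cs],0).astype(np.uint8)
    return c
def rects(c,lo,hi,z,xr,yr,amin=15,dark=None):
    P=cloud(c); m=(P[...,2]>lo)&(P[...,2]<hi)&(P[...,0]>xr[0])&(P[...,0]<xr[1])&(P[...,1]>yr[0])&(P[...,1]<yr[1])
    if dark is not None: m&=dark
    out=[]
    n,l=cv2.connectedComponents(m.astype(np.uint8),connectivity=8)
    for i in range(1,n):
        v,u=np.nonzero(l==i)
        if len(u)<amin: continue
        p=ray(c,u,v,z)[:,:2]*1000; r=cv2.minAreaRect(p.astype(np.float32))
        out.append((len(u),p.mean(0).round(1),np.round(r[0],1),np.round(r[1],1),round(r[2],1),P[...,2][l==i].mean().round(4)))
    return out
E
python3 - <<'E'
import warnings;warnings.simplefilter("ignore")
from meas import *
for n in("top","side"):
    c=avg(n);np.savez(n+"1.npz",**c);P=cloud(c)
    m=(P[...,0]>.4)&(P[...,0]<.6)&(P[...,1]>.05)&(P[...,1]<.12);print(n,"bench",np.median(P[m][:,2]),P[m][:,2].std())
    for nm,xr,yr,lo,hi,z in [("bear",(.48,.56),(.39,.46),.004,.015,.009),("lever",(.48,.64),(.24,.36),.004,.015,.009),("spr",(.5,.62),(.1,.21),.004,.015,.008),("span",(.34,.52),(.08,.24),.004,.015,.008),("adj",(.34,.55),(.25,.40),.004,.02,.009),("box",(.52,.70),(-.40,-.24),.056,.08,.062),("boxB",(.38,.55),(-.56,-.38),.056,.12,.09),("boxfar",(.7,.85),(-.6,-.42),.05,.15,.1),
      ("bottle",(.3,.5),(.4,.56),.03,.15,.1),("tape",(.56,.68),(-.16,-.05),.01,.03,.019),("oddbox",(.28,.4),(.33,.45),.015,.05,.03)]:
        for r in rects(c,lo,hi,z,xr,yr): print(n,nm,*r)
E
```

```text
top bench -0.0016997458838212687 0.397830946745875
top bear 54 [523.5 421.8] [523.3 422.3] [31.6 32.5] 57.8 0.008
top lever 115 [557.9 299.5] [560.2 300.7] [115.1  16.8] 35.9 0.0079
top lever 17 [483.7 340.2] [484.7 339.3] [30.8 10.1] 88.6 0.0077
top spr 130 [566.4 159. ] [565.2 157.6] [60.8 63. ] 79.2 0.0073
top span 112 [435.9 165.7] [434.6 162.3] [136.7  19.5] 39.1 0.0068
top adj 48 [531.8 280.7] [532.9 280.8] [47.2 16.6] 34.3 0.008
top adj 156 [443.7 305.9] [436.2 301.8] [141.8  25.3] 41.9 0.0079
top box 223 [ 618.5 -314.9] [ 618.5 -314.7] [51.8 62.6] 19.8 0.0605
top boxB 539 [ 454.1 -472.1] [ 454.2 -471.8] [84.8 80.1] 59.3 0.0814
top boxfar 438 [ 781.7 -490.1] [ 781.8 -489.8] [80.6 97.6] 90.0 0.1021
top bottle 169 [358.7 461.4] [360.  462.6] [62.7 40.2] 37.3 0.0729
top tape 17 [ 645.5 -155.4] [ 648.7 -153. ] [25.7 11.2] 4.9 0.016
top tape 141 [ 617.3 -110.5] [ 618.  -110.8] [58.6 56.1] 5.8 0.0164
top oddbox 252 [332.7 386.4] [332.8 386.5] [48.6 67.4] 7.3 0.025
side bench -0.0012673145797998941 0.08043796079068152
side bear 107 [525.2 426.1] [524.9 426.3] [30.6 36.7] 11.1 0.0078
side lever 184 [561.8 306.8] [561.  306.7] [115.5  19.3] 37.5 0.0076
side lever 36 [485.5 344.9] [487. 345.] [30.6 14. ] 88.7 0.0075
side spr 158 [568.3 164.4] [568.9 162.9] [64.2 63.5] 69.2 0.0069
side span 123 [438.3 170.2] [435.  166.9] [143.5  21.6] 38.4 0.007
side adj 67 [533.6 286. ] [534.1 285.4] [47.1 18.6] 40.0 0.0076
side adj 249 [447.8 313.1] [441.  302.9] [143.3  29.3] 47.2 0.0078
side box 97 [ 620.4 -306.6] [ 620.6 -307.2] [50.4 70.7] 20.8 0.0612
side boxB 264 [ 459.4 -430.5] [ 460.3 -432.1] [133.7 100.9] 60.1 0.0771
side boxfar 173 [ 781.3 -492. ] [ 781.5 -470.7] [ 59.1 237.4] 14.7 0.1029
side bottle 492 [375.4 514.6] [375.9 506.3] [39.3 94.9] 5.8 0.07
side tape 138 [ 623.3 -110.3] [ 623.3 -117. ] [ 55.1 101.6] 21.8 0.0159
side oddbox 425 [338.  400.7] [337.5 399.7] [46.2 74.3] 3.9 0.0247
```

Run:
```python
import warnings;warnings.simplefilter("ignore")
from meas import *
for n in("top","side"):
    c=load(n+"1.npz");V=cv2.cvtColor(c["frame"],cv2.COLOR_BGR2HSV)[...,2];P=cloud(c)
    for nm,xr,yr in [("wheel",(.34,.56),(-.40,-.155)),("punct",(.35,.56),(-.145,.07))]:
        q=ray(c,*[a.ravel() for a in np.meshgrid(np.arange(640),np.arange(400))],.012).reshape(400,640,3)
        reg=(q[...,0]>xr[0])&(q[...,0]<xr[1])&(q[...,1]>yr[0])&(q[...,1]<yr[1])
        m=(reg&(V<75)).astype(np.uint8)
        ks,h=cv2.findContours(m,cv2.RETR_CCOMP,cv2.CHAIN_APPROX_NONE)
        for k,hh in zip(ks,h[0]):
            if cv2.contourArea(k)<100: continue
            z=.012 if hh[3]<0 else .008
            p=ray(c,k[:,0,0],k[:,0,1],z)[:,:2]*1000; r=cv2.minAreaRect(p.astype(np.float32))
            print(n,nm,"outer" if hh[3]<0 else "hole",np.round(r[0],1),np.round(r[1],1),round(r[2],1))
        for zz in (.012,):
            for r in rects(c,.0075,.02,zz,xr,yr,80): print("   depth",*r)
```

```text
top wheel outer [ 450.9 -275.5] [161.2 173.6] 8.1
top wheel hole [ 422.3 -231.2] [53.2 54.6] 7.3
top wheel hole [ 433.7 -316.5] [88.1 89.9] 51.4
   depth 1251 [ 443.5 -272.3] [ 453.  -276.4] [164.9 207.5] 7.4 0.0102
top punct outer [454.7 -38.2] [162.  151.4] 5.6
top punct hole [428.9 -41. ] [73.9 88.4] 4.2
top punct hole [510.5 -33.2] [ 43.5 143.7] 5.3
   depth 1287 [451.6 -40.5] [455.9 -39.4] [166.3 185. ] 5.4 0.0104
   depth 601 [ 445.2 -260. ] [ 453.  -271.3] [162.2 201.8] 7.7 0.0109
   depth 908 [453.3 -28.8] [458.3 -33.2] [164.3 184.9] 5.7 0.0108
```

```bash
cat > go.py <<'E'
import sys,numpy as np
from scipy.spatial.transform import Rotation as R
from bench import ctrl
def main(a):
    o=ctrl.get_obs();M=R.from_quat(o["eef_rot"],scalar_first=True).as_matrix();p=np.array(o["eef_pos"])*1000
    y=np.degrees(np.arctan2(M[1,1],M[0,1]))
    print("t",round(o["time_s"],2),"pos",p.round(1),"yaw",round(y,1),"tilt",round(np.degrees(np.arccos(-M[2,2])),2),"q1,q6",np.round(np.array(o["q"])[[0,5]],2),"open",round(o["opening"],3),"grip",round(o["grasp_force"],1),"F",np.round(o["wrist_force"],1))
    for i in range(0,len(a),4):
        t=np.array(a[i:i+3]);s=M.T@(t-p)
        dr=(a[i+3]-y+90)%180-90
        Y=y+dr
        print("tool shift",s.round(1),"rz",round(-np.radians(dr),3))
        p=t;y=Y;M=np.array([[-np.sin(np.radians(Y)),np.cos(np.radians(Y)),0],[np.cos(np.radians(Y)),np.sin(np.radians(Y)),0],[0,0,-1.]])
main([float(x) for x in sys.argv[1:]])
E
python3 go.py 524 424 60 73.1 524 424 1 73.1
```

```text
t 0.9 pos [167.1 550.2 231.3] yaw 73.1 tilt 0.0 q1,q6 [ 1.07 -0.21] open 1.001 grip 0.0 F [ 0.3 -0.3  0.2]
tool shift [-378.2  -17.1  171.3] rz 0.0
tool shift [ 0.  0. 59.] rz -0.0
```

Call:
jog_arm(
  series=[
    [[-30,-2,0,0,0,0,60],[-44,-2,0,0,0,0,60],[-44,-2,0,0,0,0,60],[-44,-2,0,0,0,0,60],[-44,-2,0,0,0,0,60],[-44,-2,0,0,0,0,60],[-44,-2,0,0,0,0,60],[-44,-2,20,0,0,0,60],[-28,-1,40,0,0,0,60],[-12,0,40,0,0,0,60]],
  ],
)

```text
time_s: 1.9
eef_pos: [0.5276, 0.4227, 0.1311]
eef_rot: [0.002, 0.148, 0.989, 0.001]
wrist_force: [0.2, -0.2, -0.7]
opening: 0.7
grasp_force: 0.0
```

```bash
python3 go.py 524 424 60 73.1 524 424 1 73.1
```

```text
t 1.9 pos [527.6 422.7 131.1] yaw 72.9 tilt 0.2 q1,q6 [ 0.5  -0.77] open 0.7 grip 0.0 F [ 0.2 -0.2 -0.7]
tool shift [ 4.   0.  71.1] rz -0.003
tool shift [ 0.  0. 59.] rz -0.0
```

Call:
jog_arm(
  series=[
    [[0,0,20,0,0,0,60],[0,0,25,0,0,0,60],[0,0,25,0,0,0,60],[0,0,20,0,0,0,60],[0,0,16,0,0,0,60],[0,0,10,0,0,0,60],[0,0,4,0,0,0,60],[0,0,0,0,0,0,60],[0,0,0,0,0,0,60],[0,0,0,0,0,0,60]],
  ],
)

```text
time_s: 2.9
eef_pos: [0.5246, 0.4246, 0.0126]
eef_rot: [0.001, 0.147, 0.989, 0.001]
wrist_force: [0.6, -0.3, -0.7]
opening: 0.702
grasp_force: 0.0
```

```bash
python3 go.py 524 424 1 73.1
python3 - <<'E'
from h import *
from bench import ctrl
c=ctrl.camera("side");u,v=proj(c,[.524,.424,.005])[0].astype(int);print(u,v)
cv2.imwrite("pics/s1.png",cv2.resize(c["frame"][v-70:v+30,u-60:u+60],None,fx=5,fy=5,interpolation=cv2.INTER_CUBIC))
E
```

```text
t 2.9 pos [524.6 424.6  12.6] yaw 73.1 tilt 0.12 q1,q6 [ 0.5  -0.77] open 0.702 grip 0.0 F [ 0.6 -0.3 -0.7]
tool shift [ 0.4 -0.8 11.6] rz 0.0
287 300
```

View pics/s1.png

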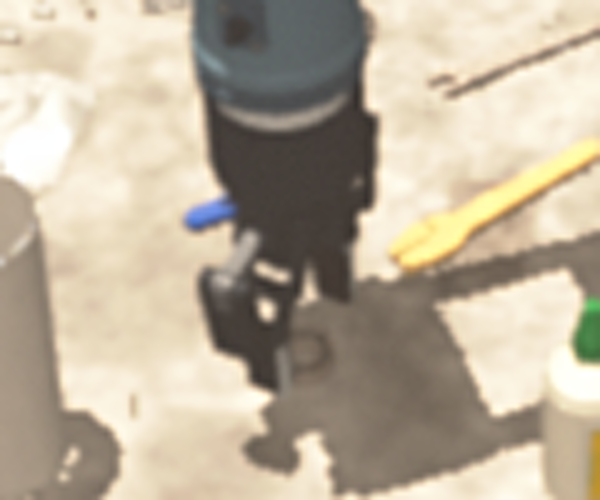

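Call:
jog_arm(
  series=[
    [[0,0,6,0,0,0,60],[0,-1,4,0,0,0,60],[0,0,1,0,0,0,60],[0,0,0,0,0,0,28],[0,0,0,0,0,0,28],[0,0,0,0,0,0,28],[0,0,0,0,0,0,28],[0,0,0,0,0,0,28],[0,0,0,0,0,0,28],[0,0,0,0,0,0,28]],
  ],
)

```text
time_s: 3.95
eef_pos: [0.5238, 0.4233, 0.0006]
eef_rot: [0.0, 0.147, 0.989, 0.0]
wrist_force: [0.9, 0.0, 3.2]
opening: 0.355
grasp_force: 59.6
```

```bash
python3 go.py 524 424 150 73.1 421 -231 150 90 421 -231 16 90
```

```text
t 3.95 pos [523.8 423.3   0.6] yaw 73.1 tilt 0.04 q1,q6 [ 0.5  -0.77] open 0.355 grip 59.6 F [0.9 0.  3.2]
tool shift [  -0.     0.8 -149.4] rz 0.0
tool shift [ -91.9 -656.7    0. ] rz -0.295
tool shift [  0.   0. 134.] rz -0.0
```

Call:
jog_arm(
  series=[
    [[0,0,-15,0,0,0,28],[0,0,-40,0,0,0,28],[0,0,-45,0,0,0,28],[-3,-22,-40,0,0,0,28],[-6,-42,-10,0,0,0,28],[-6,-45,0,0,0,0,28],[-6,-45,0,0,0,0,28],[-6,-45,0,0,0,0,28],[-6,-45,0,0,0,0,28],[-6,-45,0,0,0,0,28]],
  ],
)

```text
time_s: 4.95
eef_pos: [0.4762, 0.1337, 0.1511]
eef_rot: [0.0, 0.147, 0.989, 0.0]
wrist_force: [0.7, -0.1, -0.5]
opening: 0.358
grasp_force: 59.5
```

Call:
jog_arm(
  series=[
    [[-7,-45,0,0,0,0,28],[-7,-45,0,0,0,0,28],[-7,-45,0,0,0,0,28],[-7,-45,0,0,0,0,28],[-7,-45,0,0,0,0,28],[-7,-45,0,0,0,0,28],[-7,-45,0,0,0,-0.1,28],[-4,-30,0,0,0,-0.1,28],[0,-10,0,0,0,-0.095,28],[0,0,0,0,0,0,28]],
  ],
)

```text
time_s: 5.95
eef_pos: [0.4291, -0.2221, 0.151]
eef_rot: [0.0, 0.001, 1.0, -0.0]
wrist_force: [-0.5, 0.0, -0.8]
opening: 0.36
grasp_force: 59.5
```

```bash
python3 go.py 421 -231 40 90 421 -231 12 90
```

```text
t 5.95 pos [ 429.1 -222.1  151. ] yaw 89.9 tilt 0.05 q1,q6 [-0.72 -2.29] open 0.36 grip 59.5 F [-0.5  0.  -0.8]
tool shift [  8.1  -8.8 111. ] rz -0.002
tool shift [ 0.  0. 28.] rz -0.0
```

Call:
jog_arm(
  series=[
    [[4,-4,20,0,0,0,28],[4,-5,30,0,0,0,28],[0,0,30,0,0,0,28],[0,0,25,0,0,0,28],[0,0,15,0,0,0,28],[0,0,10,0,0,0,28],[0,0,5,0,0,0,28],[0,0,3,0,0,0,28],[0,0,0,0,0,0,28],[0,0,0,0,0,0,28]],
  ],
)

```text
time_s: 6.95
eef_pos: [0.4219, -0.2298, 0.013]
eef_rot: [0.0, -0.0, 1.0, -0.0]
wrist_force: [-0.3, 0.4, 0.4]
opening: 0.354
grasp_force: 59.5
```

```bash
python3 go.py 421 -231 10 90
python3 - <<'E'
from h import *
from bench import ctrl
c=ctrl.camera("top");u,v=proj(c,[.45,-.27,.011])[0].astype(int)
cv2.imwrite("pics/t2.png",cv2.resize(c["frame"][v-50:v+50,u-60:u+60],None,fx=5,fy=5,interpolation=cv2.INTER_CUBIC))
E
```

```text
t 6.95 pos [ 421.9 -229.8   13. ] yaw 90.0 tilt 0.07 q1,q6 [-0.75 -2.32] open 0.354 grip 59.5 F [-0.3  0.4  0.4]
tool shift [ 0.9 -1.2  3. ] rz 0.0
```

View pics/t2.png

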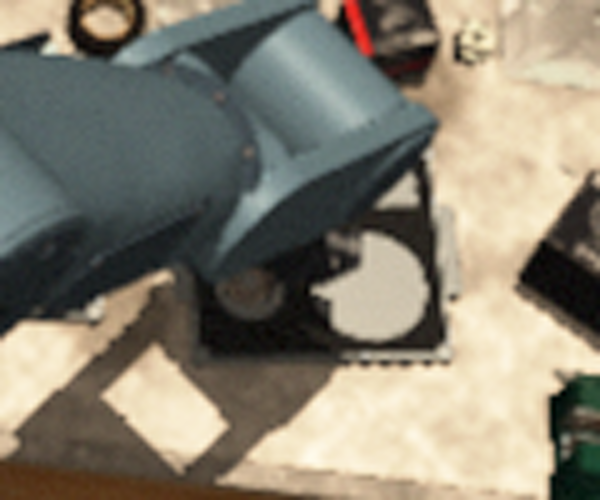

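Call:
jog_arm(
  series=[
    [[0,-1,2,0,0,0,28],[0,0,1,0,0,0,28],[0,0,0,0,0,0,28],[0,0,0,0,0,0,55],[0,0,0,0,0,0,55],[0,0,0,0,0,0,55],[0,0,0,0,0,0,55],[0,0,-25,0,0,0,55],[0,0,-45,0,0,0,55],[0,0,-45,0,0,0,55]],
  ],
)

```text
time_s: 8.0
eef_pos: [0.4205, -0.2296, 0.1247]
eef_rot: [-0.001, -0.0, 1.0, 0.001]
wrist_force: [0.5, -0.5, 0.2]
opening: 0.642
grasp_force: 0.0
```

```bash
python3 go.py 567 161 120 75 567 161 -5 75
```

```text
t 8.0 pos [ 420.5 -229.6  124.7] yaw 90.0 tilt 0.17 q1,q6 [-0.75 -2.32] open 0.642 grip 0.0 F [ 0.5 -0.5  0.2]
tool shift [-146.6  390.6    5.2] rz 0.262
tool shift [  0.   0. 125.] rz -0.0
```

Call:
jog_arm(
  series=[
    [[-8,22,-10,0,0,0,85],[-16,43,0,0,0,0,85],[-16,43,0,0,0,0,85],[-16,43,0,0,0,0,85],[-16,43,0,0,0,0,85],[-16,43,0,0,0,0,85],[-16,43,0,0,0,0,85],[-16,43,0,0,0,0,85],[-16,43,10,0,0,0,85],[-11,25,20,0,0,0,85]],
  ],
)

```text
time_s: 9.0
eef_pos: [0.5701, 0.164, 0.1056]
eef_rot: [0.002, -0.001, 1.0, 0.0]
wrist_force: [-0.6, -1.7, -0.0]
opening: 0.995
grasp_force: 0.0
```

Call:
jog_arm(
  series=[
    [[0,0,20,0,0,0,85],[0,0,20,0,0,0,85],[0,0,20,0,0,0,85],[0,0,15,0,0,0,85],[0,0,8,0,0,0,85],[0,0,4,0,0,0,85],[0,0,0,0,0,0,85],[0,0,0,0,0,0,85],[0,0,0,0,0,0,85],[0,0,0,0,0,0,85]],
  ],
)

```text
time_s: 10.0
eef_pos: [0.5689, 0.1606, 0.0181]
eef_rot: [0.001, -0.0, 1.0, 0.0]
wrist_force: [-1.0, 0.3, -0.3]
opening: 0.997
grasp_force: 0.0
```

```bash
python3 go.py 567 161 -5 90
python3 - <<'E'
from meas import *
c=avg("top",3)
P=cloud(c)
for r in rects(c,-.003,.0165,.014,(.385,.465),(-.265,-.195),10,cv2.cvtColor(c["frame"],cv2.COLOR_BGR2HSV)[...,2]>75): print(r)
def crop(n,p,s=45,k=6):
    c=ctrl.camera(n);u,v=proj(c,p)[0].astype(int);return cv2.resize(c["frame"][v-s:v+s,u-s:u+s],(400,400),interpolation=cv2.INTER_CUBIC)
cv2.imwrite("pics/s2.png",np.hstack([crop("side",[.567,.161,.01],30),crop("top",[.43,-.25,.01],35)]))
E
```

```text
t 10.0 pos [568.9 160.6  18.1] yaw 90.0 tilt 0.08 q1,q6 [ 0.07 -1.5 ] open 0.997 grip 0.0 F [-1.   0.3 -0.3]
tool shift [ 1.9  0.4 23.1] rz 0.0
(144, array([ 419.4, -230.4]), array([ 420. , -230.6]), array([45.4, 47.3]), 7.3, np.float64(0.0077))
```

View pics/s2.png

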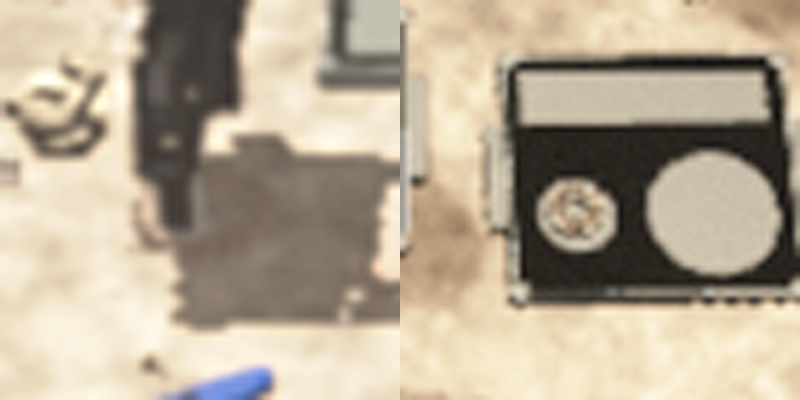

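Call:
jog_arm(
  series=[
    [[1,0,8,0,0,0,85],[1,0,8,0,0,0,85],[0,0,4,0,0,0,85],[0,0,2,0,0,0,85],[0,0,0,0,0,0,60],[0,0,0,0,0,0,60],[0,0,0,0,0,0,60],[0,0,0,0,0,0,60],[0,0,0,0,0,0,60],[0,0,0,0,0,0,60]],
  ],
)

```text
time_s: 11.25
eef_pos: [0.567, 0.1606, -0.004]
eef_rot: [0.001, -0.0, 1.0, 0.0]
wrist_force: [-0.9, -0.0, 5.7]
opening: 0.732
grasp_force: 66.1
```

```bash
python3 go.py 567 161 120 90 433 -315.5 120 90 433 -315.5 8 90
```

```text
t 11.25 pos [567.  160.6  -4. ] yaw 90.0 tilt 0.08 q1,q6 [ 0.07 -1.5 ] open 0.732 grip 66.1 F [-0.9 -0.   5.7]
tool shift [  -0.2    0.4 -124. ] rz 0.0
tool shift [ 134.  -476.5    0. ] rz -0.0
tool shift [  0.   0. 112.] rz -0.0
```

Call:
jog_arm(
  series=[
    [[0,0,-15,0,0,0,60],[0,0,-40,0,0,0,60],[4,-15,-40,0,0,0,60],[10,-36,-25,0,0,0,60],[12,-43,0,0,0,0,60],[12,-43,0,0,0,0,60],[12,-43,0,0,0,0,60],[12,-43,0,0,0,0,60],[12,-43,0,0,0,0,60],[12,-43,0,0,0,0,60]],
  ],
)

```text
time_s: 12.25
eef_pos: [0.4795, -0.15, 0.116]
eef_rot: [0.0, -0.0, 1.0, -0.0]
wrist_force: [0.5, 0.6, -0.7]
opening: 0.738
grasp_force: 65.9
```

Call:
jog_arm(
  series=[
    [[12,-43,0,0,0,0,60],[12,-43,0,0,0,0,60],[12,-43,0,0,0,0,60],[8,-27,0,0,0,0,60],[4,-11,20,0,0,0,60],[0,0,25,0,0,0,60],[0,0,25,0,0,0,60],[0,0,15,0,0,0,60],[0,0,5,0,0,0,60],[0,0,0,0,0,0,60]],
  ],
)

```text
time_s: 13.25
eef_pos: [0.4323, -0.3151, 0.0251]
eef_rot: [-0.0, -0.0, 1.0, 0.0]
wrist_force: [-0.4, 0.3, -1.6]
opening: 0.739
grasp_force: 65.9
```

```bash
python3 go.py 433 -315.5 6 90
```

```text
t 13.25 pos [ 432.3 -315.1   25.1] yaw 90.0 tilt 0.06 q1,q6 [-0.85 -2.42] open 0.739 grip 65.9 F [-0.4  0.3 -1.6]
tool shift [-0.7 -0.4 19.1] rz 0.001
```

Call:
jog_arm(
  series=[
    [[0,0,8,0,0,0,60],[0,0,6,0,0,0,60],[0,0,3,0,0,0,60],[0,0,2,0,0,0,60],[0,0,0,0,0,0,60],[0,0,0,0,0,0,85],[0,0,0,0,0,0,85],[0,0,0,0,0,0,85],[0,0,0,0,0,0,85],[0,0,-20,0,0,0,85]],
  ],
)

```text
time_s: 14.25
eef_pos: [0.4309, -0.3139, 0.0243]
eef_rot: [-0.002, -0.0, 1.0, 0.002]
wrist_force: [0.7, -0.1, -0.1]
opening: 0.993
grasp_force: 0.0
```

```bash
python3 go.py 619 -313 140 19.8 619 -313 20 19.8
```

```text
t 14.25 pos [ 430.9 -313.9   24.3] yaw 90.0 tilt 0.29 q1,q6 [-0.85 -2.42] open 0.993 grip 0.0 F [ 0.7 -0.1 -0.1]
tool shift [-187.7    1.3 -116.3] rz 1.225
tool shift [  0.   0. 120.] rz -0.0
```

Call:
jog_arm(
  series=[
    [[0,0,-30,0,0,0,85],[0,0,-45,0,0,0,85],[-10,0,-41,0,0,0,85],[-30,0,0,0,0,0,85],[-40,1,0,0,0,0,85],[-40,0,0,0,0,0,85],[-35,0,0,0,0,0,85],[-22,0,0,0,0,0,85],[-11,0,0,0,0,0,85],[0,0,0,0,0,0.1,85]],
  ],
)

```text
time_s: 15.25
eef_pos: [0.6213, -0.3141, 0.1419]
eef_rot: [-0.0, 0.05, 0.999, 0.0]
wrist_force: [0.9, -0.5, 0.2]
opening: 0.993
grasp_force: 0.0
```

Call:
jog_arm(
  series=[
    [[0,0,0,0,0,0.14,85],[0,0,0,0,0,0.14,85],[0,0,0,0,0,0.14,85],[0,0,0,0,0,0.14,85],[0,0,0,0,0,0.14,85],[0,0,0,0,0,0.14,85],[0,0,0,0,0,0.14,85],[0,0,0,0,0,0.1,85],[0,0,10,0,0,0.045,85],[0,0,20,0,0,0,85]],
  ],
)

```text
time_s: 16.25
eef_pos: [0.621, -0.3156, 0.1142]
eef_rot: [0.002, 0.576, 0.818, -0.0]
wrist_force: [0.4, 0.2, 1.0]
opening: 0.997
grasp_force: 0.0
```

```bash
python3 go.py 619 -313 20 19.8;python3 - <<'E'
import warnings;warnings.simplefilter("ignore")
from meas import *
def crop(n,p,s=45,k=6):
    c=ctrl.camera(n);u,v=proj(c,p)[0].astype(int);return cv2.resize(c["frame"][v-s:v+s,u-s:u+s],(400,400),interpolation=cv2.INTER_CUBIC)
cv2.imwrite("pics/s3.png",np.hstack([crop("side",[.619,-.313,.06],30),crop("top",[.47,-.27,.01],45)]))
E
```

```text
t 16.25 pos [ 621.  -315.6  114.2] yaw 19.7 tilt 0.22 q1,q6 [-0.64 -0.98] open 0.997 grip 0.0 F [0.4 0.2 1. ]
tool shift [ 3.4 -1.2 94.2] rz -0.001
```

View pics/s3.png

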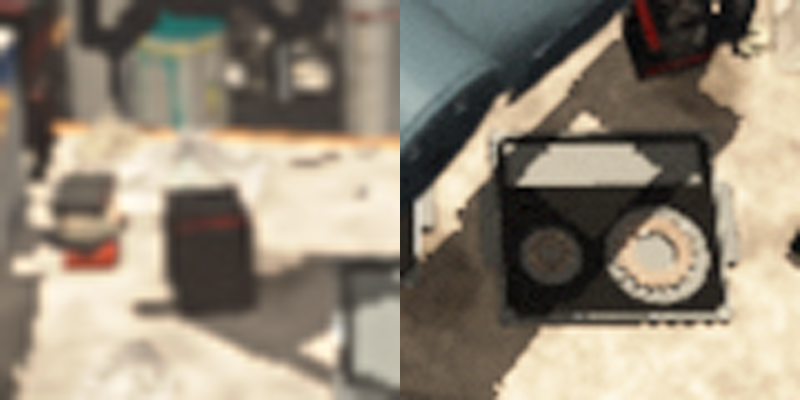

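Call:
jog_arm(
  series=[
    [[2,-1,20,0,0,0,85],[1,0,25,0,0,0,85],[0,0,22,0,0,0,85],[0,0,16,0,0,0,85],[0,0,8,0,0,0,85],[0,0,3,0,0,0,85],[0,0,0,0,0,0,40],[0,0,0,0,0,0,40],[0,0,0,0,0,0,40],[0,0,0,0,0,0,40]],
  ],
)

```text
time_s: 17.35
eef_pos: [0.6195, -0.3126, 0.0199]
eef_rot: [0.001, 0.575, 0.818, -0.0]
wrist_force: [1.2, 0.2, 5.5]
opening: 0.576
grasp_force: 62.8
```

```bash
python3 go.py 619 -313 150 19.8 426.5 -40 150 5.5 426.5 -40 26 5.5
```

```text
t 17.35 pos [ 619.5 -312.6   19.9] yaw 19.8 tilt 0.16 q1,q6 [-0.64 -0.98] open 0.576 grip 62.8 F [1.2 0.2 5.5]
tool shift [  -0.5   -0.4 -130.1] rz 0.001
tool shift [322.1 -88.6   0. ] rz 0.25
tool shift [  0.   0. 124.] rz -0.0
```

Call:
jog_arm(
  series=[
    [[0,0,-12,0,0,0,40],[0,0,-30,0,0,0,40],[10,-3,-35,0,0,0,40],[30,-8,-15,0,0,0,40],[42,-12,0,0,0,0,40],[42,-12,0,0,0,0,40],[42,-12,0,0,0,0,40],[42,-12,0,0,0,0,40],[42,-12,0,0,0,0,40],[40,-10,0,0,0,0,40]],
  ],
)

```text
time_s: 18.35
eef_pos: [0.4422, -0.0652, 0.1105]
eef_rot: [-0.0, 0.575, 0.818, -0.0]
wrist_force: [0.5, 0.9, -1.5]
opening: 0.578
grasp_force: 62.5
```

Call:
jog_arm(
  series=[
    [[22,-6,0,0,0,0,40],[10,-2,0,0,0,0,40],[0,0,0,0,0,0.08,40],[0,0,10,0,0,0.1,40],[0,0,20,0,0,0.07,40],[0,0,20,0,0,0,40],[0,0,10,0,0,0,40],[0,0,5,0,0,0,40],[0,0,0,0,0,0,40],[0,0,0,0,0,0,40]],
  ],
)

```text
time_s: 19.35
eef_pos: [0.4262, -0.0396, 0.0459]
eef_rot: [0.001, 0.672, 0.74, 0.0]
wrist_force: [-0.2, -0.0, -1.8]
opening: 0.581
grasp_force: 62.4
```

```bash
python3 go.py 427 -40 26 5.5;python3 - <<'E'
from h import *
from bench import ctrl
def crop(n,p,s=45,k=6):
    c=ctrl.camera(n);u,v=proj(c,p)[0].astype(int);return cv2.resize(c["frame"][v-s:v+s,u-s:u+s],(400,400),interpolation=cv2.INTER_CUBIC)
cv2.imwrite("pics/s4.png",np.hstack([crop("side",[.44,-.04,.04],35),crop("top",[.45,-.04,.01],40)]))
E
```

```text
t 19.35 pos [426.2 -39.6  45.9] yaw 5.5 tilt 0.06 q1,q6 [-0.37 -0.47] open 0.581 grip 62.4 F [-0.2 -0.  -1.8]
tool shift [-0.5  0.7 19.9] rz 0.0
```

View pics/s4.png

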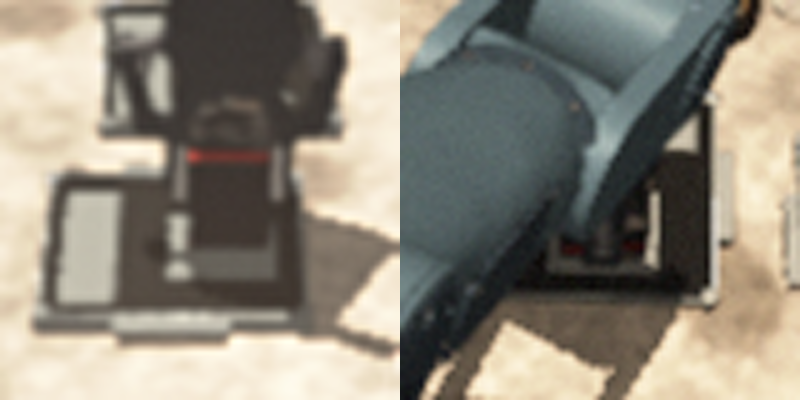

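Call:
jog_arm(
  series=[
    [[0,1,8,0,0,0,40],[0,0,7,0,0,0,40],[0,0,4,0,0,0,40],[0,0,1,0,0,0,40],[0,0,0,0,0,0,40],[0,0,0,0,0,0,75],[0,0,0,0,0,0,75],[0,0,0,0,0,0,75],[0,0,0,0,0,0,75],[0,0,-15,0,0,0,75]],
  ],
)

```text
time_s: 20.45
eef_pos: [0.425, -0.0386, 0.0391]
eef_rot: [-0.002, 0.672, 0.74, -0.001]
wrist_force: [-0.2, 0.3, 0.1]
opening: 0.881
grasp_force: 0.0
```

```bash
python3 go.py 427 -40 130 5.5 435 165 130 -51 435 165 1 -51
```

```text
t 20.45 pos [425.  -38.6  39.1] yaw 5.5 tilt 0.21 q1,q6 [-0.37 -0.47] open 0.881 grip 0.0 F [-0.2  0.3  0.1]
tool shift [ -1.4   1.5 -90.9] rz -0.0
tool shift [203.3  27.6   0. ] rz 0.986
tool shift [  0.   0. 129.] rz -0.0
```

Call:
jog_arm(
  series=[
    [[0,0,-35,0,0,0,60],[0,0,-40,0,0,0,60],[0,0,-16,0,0,0,60],[20,3,0,0,0,0,60],[36,5,0,0,0,0,60],[40,5,0,0,0,0,60],[40,5,0,0,0,0,60],[36,5,0,0,0,0,60],[20,3,0,0,0,0,60],[10,2,0,0,0,0.1,60]],
  ],
)

```text
time_s: 21.45
eef_pos: [0.4347, 0.1666, 0.1313]
eef_rot: [-0.0, 0.708, 0.706, 0.0]
wrist_force: [-0.2, -0.3, 0.3]
opening: 0.704
grasp_force: 0.0
```

Call:
jog_arm(
  series=[
    [[0,0,0,0,0,0.14,60],[0,0,0,0,0,0.14,60],[0,0,0,0,0,0.14,60],[0,0,10,0,0,0.14,60],[0,0,20,0,0,0.14,60],[0,0,20,0,0,0.12,60],[0,0,20,0,0,0.066,60],[0,0,20,0,0,0,60],[0,0,15,0,0,0,60],[0,0,5,0,0,0,60]],
  ],
)

```text
time_s: 22.45
eef_pos: [0.4338, 0.1644, 0.0198]
eef_rot: [-0.0, 0.943, 0.334, -0.001]
wrist_force: [0.3, 0.5, -0.2]
opening: 0.699
grasp_force: 0.0
```

```bash
python3 go.py 435 165 1 -51;python3 - <<'E'
import warnings;warnings.simplefilter("ignore")
from meas import *
c=avg("top",3)
for r in rects(c,.05,.085,.067,(.36,.48),(-.10,.02),10): print("box",r)
for r in rects(c,.004,.02,.013,(.385,.48),(-.37,-.18),10,cv2.cvtColor(c["frame"],cv2.COLOR_BGR2HSV)[...,2]>75): print(r)
def crop(n,p,s=45,k=6):
    c=ctrl.camera(n);u,v=proj(c,p)[0].astype(int);return cv2.resize(c["frame"][v-s:v+s,u-s:u+s],(400,400),interpolation=cv2.INTER_CUBIC)
cv2.imwrite("pics/s5.png",np.hstack([crop("side",[.435,.165,.02],30),crop("top",[.45,-.04,.01],40)]))
E
```

```text
t 22.45 pos [433.8 164.4  19.8] yaw -51.0 tilt 0.17 q1,q6 [0.11 1.  ] open 0.699 grip 0.0 F [ 0.3  0.5 -0.2]
tool shift [ 1.4  0.4 18.8] rz 0.0
box (264, array([420.9, -42.5]), array([421.4, -42. ]), array([52.3, 60.1]), 7.4, np.float64(0.0653))
(57, array([ 428.4, -186.4]), array([ 430.4, -185.1]), array([91.3, 14.3]), 4.7, np.float64(0.0111))
(293, array([ 432.9, -313.8]), array([ 432.8, -314.5]), array([82.3, 83. ]), 23.7, np.float64(0.0093))
(26, array([ 459.6, -366. ]), array([ 455.1, -366.6]), array([49.5,  7.2]), 2.5, np.float64(0.0107))
(112, array([ 420.4, -229.5]), array([ 420.4, -230.6]), array([45.4, 47.1]), 7.3, np.float64(0.0099))
(14, array([ 387.5, -355.1]), array([ 385.3, -352.6]), array([ 7.3, 35.9]), 13.9, np.float64(0.0093))
```

View pics/s5.png

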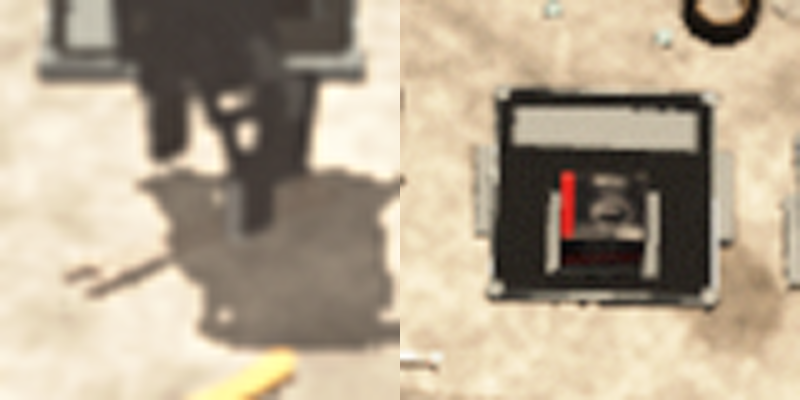

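Call:
jog_arm(
  series=[
    [[1,0,8,0,0,0,60],[0,0,6,0,0,0,60],[0,0,3,0,0,0,60],[0,0,1,0,0,0,60],[0,0,0,0,0,0,0],[0,0,0,0,0,0,0],[0,0,0,0,0,0,0],[0,0,0,0,0,0,0],[0,0,0,0,0,0,0],[0,0,0,0,0,0,0]],
  ],
)

```text
time_s: 23.7
eef_pos: [0.4362, 0.1653, 0.0037]
eef_rot: [0.0, 0.943, 0.334, 0.0]
wrist_force: [-1.0, 0.1, 5.8]
opening: 0.208
grasp_force: 59.1
```

```bash
python3 go.py 435 165 120 -51 505.5 -267 120 7.6 505.5 -267 12 7.6
```

```text
t 23.7 pos [436.2 165.3   3.7] yaw -51.0 tilt 0.04 q1,q6 [0.11 1.  ] open 0.208 grip 59.1 F [-1.   0.1  5.8]
tool shift [  -1.    -0.5 -116.3] rz 0.0
tool shift [-217.1  380.1    0. ] rz -1.023
tool shift [  0.   0. 108.] rz -0.0
```

Call:
jog_arm(
  series=[
    [[0,0,-15,0,0,0,0],[0,0,-40,0,0,0,0],[-8,14,-40,0,0,0,0],[-18,32,-21,0,0,0,0],[-22,38,0,0,0,0,0],[-22,38,0,0,0,0,0],[-22,38,0,0,0,0,0],[-22,38,0,0,0,0,0],[-22,38,0,0,0,0,0],[-22,38,0,0,0,0,0]],
  ],
)

```text
time_s: 24.7
eef_pos: [0.4853, -0.1489, 0.1191]
eef_rot: [-0.0, 0.943, 0.334, 0.0]
wrist_force: [1.4, 0.2, -0.1]
opening: 0.205
grasp_force: 58.9
```

Call:
jog_arm(
  series=[
    [[-22,38,0,0,0,0,0],[-22,38,0,0,0,0,0],[-17,30,0,0,0,0,0],[0,0,0,0,0,-0.12,0],[0,0,0,0,0,-0.14,0],[0,0,0,0,0,-0.14,0],[0,0,0,0,0,-0.14,0],[0,0,0,0,0,-0.14,0],[0,0,0,0,0,-0.14,0],[0,0,0,0,0,-0.12,0]],
  ],
)

```text
time_s: 25.7
eef_pos: [0.5045, -0.2677, 0.1188]
eef_rot: [-0.0, 0.687, 0.726, -0.0]
wrist_force: [0.1, 1.1, -1.3]
opening: 0.208
grasp_force: 58.9
```

```bash
python3 go.py 505.5 -267 20 7.6
python3 - <<'E'
import warnings;warnings.simplefilter("ignore")
from meas import *
for n in ("side","top"):
    c=avg(n,5)
    for r in rects(c,.06,.145,.12,(.40,.62),(-.40,-.14),15): print(n,r)
E
```

```text
t 25.7 pos [ 504.5 -267.7  118.8] yaw 3.2 tilt 0.04 q1,q6 [-0.7  -0.75] open 0.208 grip 58.9 F [ 0.1  1.1 -1.3]
tool shift [ 0.6  1.1 98.8] rz -0.077
side (99, array([ 504.7, -267.2]), array([ 504. , -266.2]), array([ 43.6, 145.1]), 6.3, np.float64(0.1266))
top (16, array([ 497.3, -228.6]), array([ 497.3, -226. ]), array([ 8.7, 28. ]), 15.1, np.float64(0.1221))
top (44, array([ 502.9, -315.7]), array([ 502.7, -315.8]), array([14.9, 47.8]), 7.4, np.float64(0.1209))
```

Call:
jog_arm(
  series=[
    [[0,1,15,0,0,-0.04,0],[0,0,25,0,0,-0.037,0],[0,0,25,0,0,0,0],[0,0,20,0,0,0,0],[0,0,12,0,0,0,0],[0,0,5,0,0,0,0],[0,0,2,0,0,0,0],[0,0,1,0,0,0,0],[0,0,0,0,0,0,0],[0,0,0,0,0,0,0]],
  ],
)

```text
time_s: 27.2
eef_pos: [0.5063, -0.2683, 0.0151]
eef_rot: [0.001, 0.661, 0.751, 0.0]
wrist_force: [-0.3, -0.6, -0.5]
opening: 0.206
grasp_force: 58.9
```

Call:
jog_arm(
  series=[
    [[0,0,0,0,0,0,30],[0,0,0,0,0,0,40],[0,0,0,0,0,0,40],[0,0,0,0,0,0,40],[0,0,-10,0,0,0,40],[0,0,-30,0,0,0,40],[0,0,-45,0,0,0,40],[0,0,-20,0,0,0,60],[0,0,0,0,0,0,60],[0,0,0,0,0,0,60]],
  ],
)

```text
time_s: 28.2
eef_pos: [0.506, -0.268, 0.1201]
eef_rot: [0.001, 0.661, 0.751, 0.0]
wrist_force: [-0.1, 0.1, 0.5]
opening: 0.703
grasp_force: 0.0
```

```bash
python3 go.py 561 303.5 120 -54 561 303.5 1 -54
```

```text
t 28.2 pos [ 506.  -268.   120.1] yaw 7.3 tilt 0.08 q1,q6 [-0.69 -0.82] open 0.703 grip 0.0 F [-0.1  0.1  0.5]
tool shift [ 5.599e+02  1.269e+02 -4.000e-01] rz 1.069
tool shift [  0.   0. 119.] rz -0.0
```

Call:
jog_arm(
  series=[
    [[22,5,0,0,0,0,60],[43,10,0,0,0,0,60],[43,10,0,0,0,0,60],[43,10,0,0,0,0,60],[43,10,0,0,0,0,60],[43,10,0,0,0,0,60],[43,10,0,0,0,0,60],[43,10,0,0,0,0,60],[43,10,0,0,0,0,60],[43,10,0,0,0,0,60]],
  ],
)

```text
time_s: 29.2
eef_pos: [0.5469, 0.1516, 0.1176]
eef_rot: [-0.001, 0.661, 0.751, -0.001]
wrist_force: [0.9, -0.9, -0.3]
opening: 0.701
grasp_force: 0.0
```

Call:
jog_arm(
  series=[
    [[43,10,0,0,0,0,60],[43,10,0,0,0,0,60],[43,7,0,0,0,0,60],[22,5,0,0,0,0.07,60],[0,0,0,0,0,0.14,60],[0,0,0,0,0,0.14,60],[0,0,0,0,0,0.14,60],[0,0,10,0,0,0.14,60],[0,0,20,0,0,0.14,60],[0,0,20,0,0,0.14,60]],
  ],
)

```text
time_s: 30.2
eef_pos: [0.5598, 0.3034, 0.0671]
eef_rot: [-0.0, 0.925, 0.381, -0.001]
wrist_force: [-0.9, 0.4, 0.7]
opening: 0.698
grasp_force: 0.0
```

```bash
python3 go.py 561 303.5 1 -54;python3 - <<'E'
import warnings;warnings.simplefilter("ignore")
from meas import *
c=avg("top",3)
def crop(n,p,s=45,k=6):
    c=ctrl.camera(n);u,v=proj(c,p)[0].astype(int);return cv2.resize(c["frame"][v-s:v+s,u-s:u+s],(400,400),interpolation=cv2.INTER_CUBIC)
cv2.imwrite("pics/s6.png",np.hstack([crop("side",[.561,.3035,.02],35),crop("top",[.45,-.275,.01],32)]))
P=cloud(c);q=proj(c,[[.5055+dx,-.267+dy,.013] for dx,dy in [(0,0),(-.009,.06),(.009,-.06)]]).astype(int)
for u,v in q: print(np.round(P[v-1:v+2,u-1:u+2,2].mean(),4))
E
```

```text
t 30.2 pos [559.8 303.4  67.1] yaw -45.2 tilt 0.13 q1,q6 [0.31 1.1 ] open 0.698 grip 0.0 F [-0.9  0.4  0.7]
tool shift [ 1.   0.8 66.1] rz 0.154
0.0083
0.0057
0.007
```

View pics/s6.png

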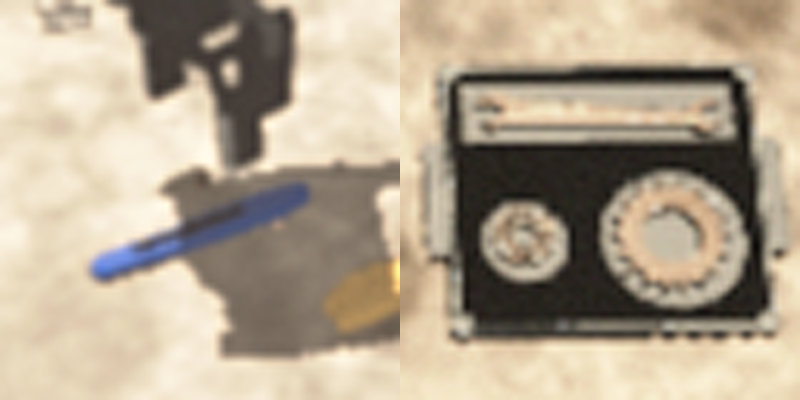

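Call:
jog_arm(
  series=[
    [[0,0,10,0,0,0.08,60],[1,1,15,0,0,0.074,60],[0,0,16,0,0,0,60],[0,0,14,0,0,0,60],[0,0,6,0,0,0,60],[0,0,3,0,0,0,60],[0,0,1,0,0,0,60],[0,0,0,0,0,0,60],[0,0,0,0,0,0,30],[0,0,0,0,0,0,0]],
  ],
)

```text
time_s: 31.45
eef_pos: [0.5627, 0.3038, 0.0049]
eef_rot: [-0.0, 0.95, 0.312, 0.001]
wrist_force: [-0.2, 0.1, -0.5]
opening: 0.376
grasp_force: 0.0
```

Call:
jog_arm(
  series=[
    [[0,0,0,0,0,0,0],[0,0,0,0,0,0,0],[0,0,0,0,0,0,0],[0,0,0,0,0,0,0],[0,0,0,0,0,0,0],[0,0,0,0,0,0,0],[0,0,-5,0,0,0,0],[0,0,-20,0,0,0,0],[0,0,-40,0,0,0,0],[0,0,-50,0,0,0,0]],
  ],
)

```text
time_s: 32.45
eef_pos: [0.5602, 0.3028, 0.1178]
eef_rot: [-0.0, 0.95, 0.312, -0.003]
wrist_force: [0.7, 0.7, -0.6]
opening: 0.153
grasp_force: 58.6
```

```bash
python3 go.py 508.8 -32 120 5.5 508.8 -32 14 5.5
```

```text
t 32.45 pos [560.2 302.8 117.8] yaw -53.7 tilt 0.33 q1,q6 [0.31 1.25] open 0.153 grip 58.6 F [ 0.7  0.7 -0.6]
tool shift [-239.7  239.4   -1.3] rz -1.033
tool shift [  0.   0. 106.] rz 0.0
```

Call:
jog_arm(
  series=[
    [[-15,15,0,0,0,0,0],[-30,30,0,0,0,0,0],[-31,31,0,0,0,0,0],[-31,31,0,0,0,0,0],[-31,31,0,0,0,0,0],[-31,31,0,0,0,0,0],[-31,31,0,0,0,0,0],[-25,25,0,0,0,0,0],[-15,14,0,0,0,-0.05,0],[0,0,0,0,0,-0.12,0]],
  ],
)

```text
time_s: 33.45
eef_pos: [0.5099, -0.0338, 0.1193]
eef_rot: [0.0, 0.92, 0.391, -0.0]
wrist_force: [-0.2, -0.0, 0.1]
opening: 0.153
grasp_force: 58.6
```

Call:
jog_arm(
  series=[
    [[0,0,0,0,0,-0.13,0],[0,0,0,0,0,-0.13,0],[0,0,0,0,0,-0.13,0],[0,0,0,0,0,-0.13,0],[0,0,0,0,0,-0.13,0],[0,0,0,0,0,-0.13,0],[0,0,0,0,0,-0.08,0],[0,0,0,0,0,0,0],[0,0,0,0,0,0,0],[0,0,0,0,0,0,0]],
  ],
)

```text
time_s: 34.45
eef_pos: [0.5103, -0.0311, 0.1193]
eef_rot: [-0.0, 0.674, 0.739, -0.0]
wrist_force: [-0.5, 0.6, 0.2]
opening: 0.153
grasp_force: 58.6
```

```bash
python3 go.py 508.8 -32 14 5.5
python3 - <<'E'
import warnings;warnings.simplefilter("ignore")
from meas import *
for n in ("side","top"):
    c=avg(n,5);h=cv2.cvtColor(c["frame"],cv2.COLOR_BGR2HSV)
    for r in rects(c,.09,.145,.121,(.42,.60),(-.14,.07),5,(h[...,0]>100)&(h[...,0]<130)&(h[...,1]>110)): print(n,r)
E
```

```text
t 34.45 pos [510.3 -31.1 119.3] yaw 5.2 tilt 0.0 q1,q6 [-0.29 -0.38] open 0.153 grip 58.6 F [-0.5  0.6  0.2]
tool shift [ -0.8  -1.6 105.3] rz -0.005
side (6, array([515.7, -70.3]), array([516.9, -72.6]), array([ 6.9, 14.5]), 6.4, np.float64(0.1224))
top (35, array([512.3, -66.6]), array([513.6, -66. ]), array([11.4, 34.8]), 7.4, np.float64(0.1223))
```

Call:
jog_arm(
  series=[
    [[-2,-1,15,0,0,0,0],[-3,-1,25,0,0,0,0],[0,0,25,0,0,0,0],[0,0,20,0,0,0,0],[0,0,10,0,0,0,0],[0,0,5,0,0,0,0],[0,0,0,0,0,0,0],[0,0,0,0,0,0,0],[0,0,0,0,0,0,0],[0,0,0,0,0,0,0]],
  ],
)

```text
time_s: 35.95
eef_pos: [0.5095, -0.0364, 0.0201]
eef_rot: [0.001, 0.673, 0.739, 0.0]
wrist_force: [-0.1, -0.6, -0.5]
opening: 0.152
grasp_force: 58.6
```

```bash
python3 go.py 508.8 -36 14 5.5
python3 - <<'E'
from h import *
from bench import ctrl
def crop(n,p,s=45,k=6):
    c=ctrl.camera(n);u,v=proj(c,p)[0].astype(int);return cv2.resize(c["frame"][v-s:v+s,u-s:u+s],(400,400),interpolation=cv2.INTER_CUBIC)
cv2.imwrite("pics/s7.png",np.hstack([crop("side",[.49,-.035,.02],32),crop("top",[.48,-.035,.02],32)]))
E
```

```text
t 35.95 pos [509.5 -36.4  20.1] yaw 5.3 tilt 0.09 q1,q6 [-0.3 -0.4] open 0.152 grip 58.6 F [-0.1 -0.6 -0.5]
tool shift [ 0.5 -0.7  6.1] rz -0.003
```

View pics/s7.png

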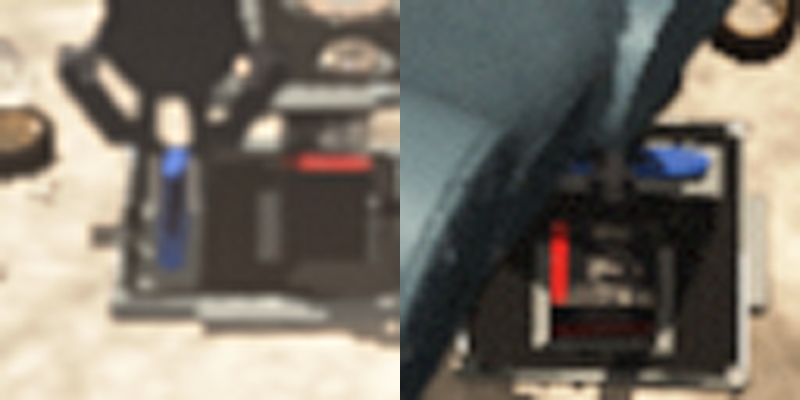

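Call:
jog_arm(
  series=[
    [[0,0,4,0,0,0,0],[0,0,2,0,0,0,0],[0,0,0,0,0,0,0],[0,0,0,0,0,0,0],[0,0,0,0,0,0,30],[0,0,0,0,0,0,35],[0,0,0,0,0,0,35],[0,0,0,0,0,0,35],[0,0,-10,0,0,0,35],[0,0,-30,0,0,0,35]],
  ],
)

```text
time_s: 37.05
eef_pos: [0.5065, -0.0356, 0.0518]
eef_rot: [-0.003, 0.674, 0.739, -0.001]
wrist_force: [-0.1, -0.3, 0.5]
opening: 0.41
grasp_force: 0.0
```

Call:
jog_arm(
  series=[
    [[0,0,-40,0,0,0,35],[0,0,-45,0,0,0,35],[20,0,-30,0,0,0,35],[40,0,0,0,0,0,35],[43,0,0,0,0,0,35],[43,0,0,0,0,0,35],[43,0,0,0,0,0,35],[43,0,0,0,0,0,35],[30,0,0,0,0,0,35],[0,0,0,0,0,0,35]],
  ],
)

```text
time_s: 38.05
eef_pos: [0.4837, 0.2279, 0.1691]
eef_rot: [-0.0, 0.672, 0.741, 0.001]
wrist_force: [-0.4, -0.2, 0.2]
opening: 0.406
grasp_force: 0.0
```

```bash
python3 go.py
python3 - <<'E'
import warnings;warnings.simplefilter("ignore")
from meas import *
c=avg("top",6);P=cloud(c);np.savez("top9.npz",**c);h=cv2.cvtColor(c["frame"],cv2.COLOR_BGR2HSV)
m=((h[...,0]>100)&(h[...,0]<130)&(h[...,1]>110))
print("lever",*[r for r in rects(c,0,.03,.014,(.42,.60),(-.14,.07),5,m)])
T=R.from_euler('z',7.6,degrees=True).as_matrix();U=R.from_euler('z',5.5,degrees=True).as_matrix()
def zs(Rm,o,pts):
    for p in pts:
        w=Rm@np.array([p[0],p[1],0])*1e-3+np.array(o);w[2]=.013
        u,v=np.round(proj(c,w)[0]).astype(int);print(p,round(float(np.median(P[v-1:v+2,u-1:u+2,2])),4))
print("wheel");zs(T,[.4535,-.2745,0],[(53,0),(53,30),(53,-30),(53,65),(53,-65),(-26,-12),(-26,-64),(0,-38),(-52,-38),(-26,48),(20,0)])
print("punct");zs(U,[.456,-.038,0],[(52,0),(52,40),(52,-40),(8,40)])
img=c["frame"];a,b=proj(c,[.45,-.16,.01])[0].astype(int)
cv2.imwrite("pics/end.png",cv2.resize(img[b-40:b+40,a-75:a+75],(795,424),interpolation=cv2.INTER_CUBIC))
E
```

```text
t 38.05 pos [483.7 227.9 169.1] yaw 5.6 tilt 0.08 q1,q6 [0.22 0.12] open 0.406 grip 0.0 F [-0.4 -0.2  0.2]
lever (90, array([506.1, -37. ]), array([506.2, -35.6]), array([ 11.9, 109.8]), 7.4, np.float64(0.0125))
wheel
(53, 0) 0.0092
(53, 30) 0.011
(53, -30) 0.0063
(53, 65) 0.0047
(53, -65) 0.0091
(-26, -12) 0.0114
(-26, -64) 0.0102
(0, -38) 0.0115
(-52, -38) 0.0106
(-26, 48) 0.003
(20, 0) 0.0095
punct
(52, 0) 0.0135
(52, 40) 0.0128
(52, -40) 0.0135
(8, 40) 0.0079
```

View pics/end.png

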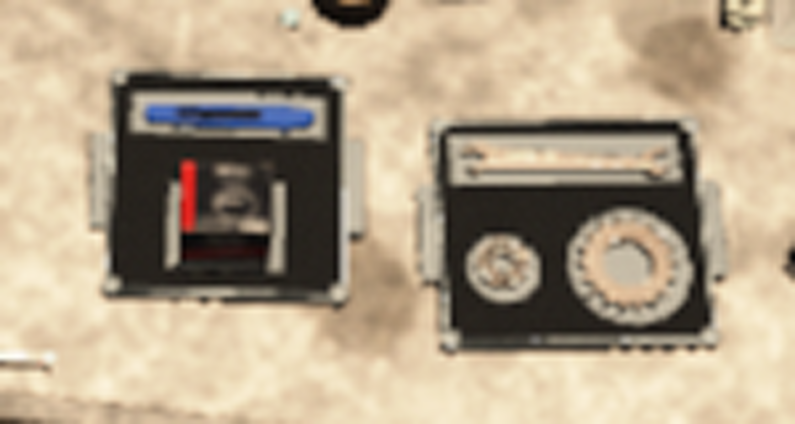

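```bash
python3 -c "
from bench import ctrl
print(ctrl.hand_in())"
```

```text
the job is handed in; nothing more can be done
None
```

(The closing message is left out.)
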